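# Turn a cover over on the tip-over ramp and slide it to the stop

### The arm

A 6-joint arm with a two-finger parallel gripper is mounted at the origin on the work surface. World frame = base frame: x ahead of the robot, y to its left, z up, the work surface at z = 0. Lengths are in m, angles in degrees, forces in N, time in s.
With the tool pointing down it reaches from about 0.3 to 0.775 m from the base axis. Payload 14.6 kg.
Tool frame: the origin (TCP) lies between the finger pads; the fingertips stand 8 mm ahead of it and the grasp point (between the pads) lies 11 mm behind it; z points along the fingers, y is the line along which they close (so a half turn about z gives the same grasp; the last joint's range is limited). The gripper opens to 94 mm and grips with 3 to 60 N. Pads are 16 mm wide; open, the fingers measure 119 mm over their backs; the gripper's body (75 mm by 177 mm) begins 78 mm behind the grasp point.
Start: joints at [63.449, 17.183, 87.147, -0, 75.671, -3.816], TCP at [0.213, 0.507, 0.18] pointing down, gripper open.
Joint ranges: [-173.82, 173.82], [-45.26, 126.66], [13.44, 144.39], [-59.66, 239.66], [0, 175.72], [-146.38, 146.38]. Speed limits (degrees/s): [127.2, 127.2, 147.25, 180, 180, 180].

### API

Orientations are given as a 3x3 rotation matrix whose columns are the frame's x, y, z axes.
In Python, from workcell import arm gives the robot as it stands. The module is installed in compiled form; this text tells all that it offers.
- The arm moves only by the tool carry_out, never from a script. Its argument "increments" is a list of rows, each an object with "translation": the shift along the tool's x, y, z normalised to -1 to 1, where 1 is 0.15 m, a list of three; "delta_rot": the turn, a rotation vector about the tool's x, y, z normalised to -1 to 1, where 1 is 30 degrees, a list of three; "fingers": the opening, from 0 (shut) to 1 (fully open). A call has 1 to 12 rows; each row is the pose to reach, as a shift and turn from the pose commanded when the call began, along the tool's axes at that moment; what a row does not reach only later rows make up. A row lasts 1/8 s, in which the tool goes at most 62.5 mm and 10.7 degrees, less where a joint would pass 70% of its speed; a pose out of reach is approached as far as the arm can. A call with a number of a shift or a turn outside -1 to 1 is refused whole. A call with a gripper value outside its range is refused whole. The fingers move at their own pace and stop on an object; "newtons" is the grip in N (left out, the last holds). Time passes only in rows, so rows that repeat a pose let the fingers close. It gives the time, the measured TCP pose, the force, the opening and the grip force at its end, in the units of the state.
- arm.get_obs(): the state, without advancing time (a new reading comes with each control period).
- arm.get_image(name): name is "scene" or "top"; returns the picture (480x640x3 uint8, red, green, blue); there is no depth.
- arm.camera_info(name): a dict with "mtx" (3x3 intrinsics, pixels), "rvec" (rotation vector, rad) and "tvec" (3), from world to camera coordinates, as OpenCV has them. Camera axes: x right, y down, z forward; pixel columns grow to the right and rows downward; lengths in m; the calibration is good to about 2 mm. A picture is of the moment at which its call begins. camera_info takes no time and is no camera call.
- arm.hand_in(): hands the job in; it is judged then, once.
The state is a dict: "time_s": time; "q": joint angles; "joint_vel": joint speeds; "joint_torque": joint torques, N m; "ee_pos": TCP position; "orientation": TCP orientation; "contact_force": force on the tool from outside, world axes, zero at the start; "moment": the same for the moment, N m; "grip_width": finger opening in m; "finger_force": force on a finger pad.
Only numpy, scipy, OpenCV 4.12 (cv2) and the standard library are available. Lean on these libraries where they do the work, as an engineer would, in place of code of your own. Each camera call takes 0.05 s, during which the arm holds its last target. There are 200 camera calls.

### The job

Turn the grey cover over with the tip-over stand: let it go across the ramp's top edge so that it tips over on its own, clear of the gripper, and comes to rest in the wooden channel with its smooth side up. Then slide it along the channel until it lies flat and square against the metal end stop, and let go of it. Leave the blue bin, the black connector housing and the screwdriver where they are.

Things in the scene. Friction and masses are not known exactly. Their poses are not given: they have to be found in the camera images.
- cover_center (a point): The cover: loose shallow grey plastic lid, 80 mm long (its x), 50 wide (y), 9 thick (z), about 60 g. One side is smooth and closed (the -z side), the other hollow inside a 4 mm rim (+z side). It starts on the table beside the stand, hollow side up; turned over, its z axis points down. This point is its centre, half-way through its thickness.
- stand: Tip-over stand, fixed. An aluminium ramp, y = -55 to 55 mm, rises along the stand's +x from the table (x = -100 mm) to a sharp free top edge (x = 0, 90 mm high). Beyond and below the edge a plywood channel runs along the stand's y. Origin on the table right under the middle of the top edge; z up.
- ramp_edge (a point): Middle of the ramp's top edge; the edge runs along y, x points out over the channel. A level cover, smooth side down, long side along x, let go 3 to 18 mm above the edge with its centre 4 to 18 mm beyond it (+x) tips right over and lands in the channel below, maybe some 20 mm off and 0.3 rad askew. With its centre behind the edge it stays on the ramp; beyond 20 mm it falls without turning.
- channel (a point): Channel floor (6 mm above the table) right under the middle of the ramp's edge; axes as the stand's. The floor lies between a near wall (inner face at x = -14 mm, under the ramp) and a far wall (inner face at x = 120 mm), both 8 mm thick, tops 45 mm above the table. Open at its +y end (y = 80 mm), closed at y = -160 mm by the end stop.
- end_stop (a point): Middle of the end stop's face, at channel floor level: a fixed aluminium bar across the channel, its top 36 mm above the table. The face looks along +y, axes as the stand's. When home, the cover's long side lies along this face, its centre 25 mm from it.
- bin: Small blue parts bin, 110 x 90 x 50 mm high, loose; origin at the centre of its underside. Not to be disturbed.
- housing_center (a point): Black plastic connector housing, 50 x 34 x 24 mm (with a latch, 32 mm), loose; point at its centre. Not to be disturbed.
- driver: Screwdriver, 170 mm long, lying loose along its x axis. Not to be disturbed.
Not all that is in view belongs to the job. Several things look just like the part that bears cover_center: the one meant starts farthest from the robot's base.

How it is judged:
By the outcome, as a careful person would: the job done as asked, in the order asked, and still so for the second after the job is handed in, with the robot touching nothing.
It also fails if it takes over 54 s, if anything falls off the work surface, if the arm or the gripper's body presses on something with over 40 N, if the wrist force passes 120 N, or if a joint passes its speed limit or range.

## Working session

There is one attempt and no reset: what is moved stays moved. The work goes in short steps, Python scripts to look and compute and a tool call to move; the robot and the scene stay as the last step left them, time stands still between calls to the robot, and variables do not carry over. Pictures are saved under pics/ and viewed, at most 10 in all, crops included, and the job is handed in when it is done.

Besides the shell and the picture viewer there is one more tool, called after "Emit:" as name(argument=value, ...) on one line, values as JSON. carry_out: Moves the arm, as the interface text tells. Its arguments: {"type":"object","properties":{"increments":{"type":"array"},"newtons":{"type":"number"}},"required":["increments"]}

```bash
mkdir -p pics
cat > h.py <<'E'
import numpy as np, cv2
from workcell import arm
def cam(n):
    c=arm.camera_info(n); return np.array(c['mtx'],float),np.array(c['rvec'],float),np.array(c['tvec'],float)
def ray(n,uv,z):
    K,r,t=cam(n); R=cv2.Rodrigues(r)[0]; o=-R.T@t.ravel()
    d=(R.T@np.linalg.inv(K)@np.c_[np.array(uv,float).reshape(-1,2),np.ones(np.array(uv).size//2)].T).T
    return o+d*((z-o[2])/d[:,2:])
def proj(n,P):
    K,r,t=cam(n); return cv2.projectPoints(np.array(P,float).reshape(-1,3),r,t,K,None)[0].reshape(-1,2)
def snap(n,f):
    im=np.array(arm.get_image(n))[:,:,::-1].copy(); cv2.imwrite('pics/'+f,im); return im
E
python3 - <<'E'
from h import *
np.set_printoptions(precision=4,suppress=True)
for n in('scene','top'):
    snap(n,n+'0.png'); K,r,t=cam(n); R=cv2.Rodrigues(r)[0]; print(n,K[0,0],-R.T@t.ravel(),R)
E
```

```text
scene 593.4531346031561 [ 1.4096 -0.6878  0.8352] [[ 0.6116  0.791  -0.0162]
 [ 0.4417 -0.3583 -0.8225]
 [-0.6564  0.4959 -0.5685]]
top 617.2901482724311 [ 0.4157 -0.      1.6483] [[ 0.0264 -0.9997  0.0006]
 [-0.998  -0.0264 -0.0581]
 [ 0.0581  0.0009 -0.9983]]
```

View pics/top0.png

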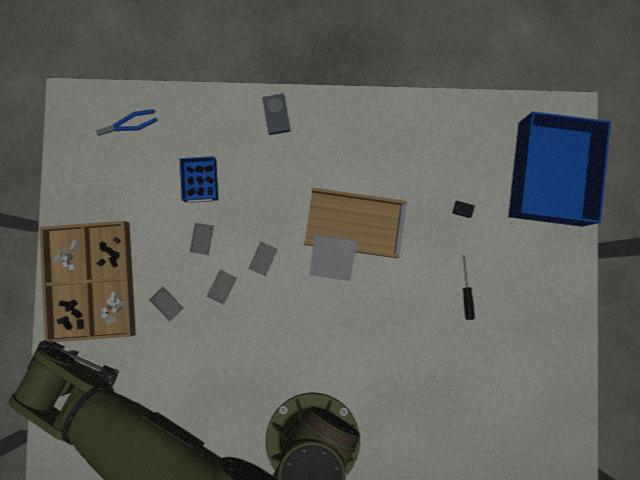

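View pics/scene0.png

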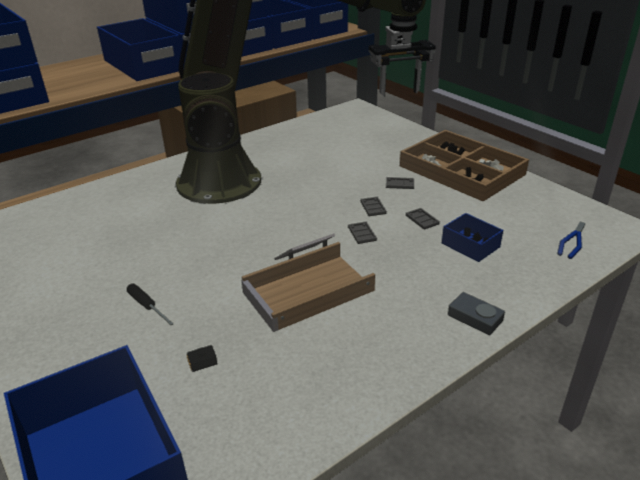

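The top view shows four covers at about (202,238), (262,259), (222,287) and (166,303). The one farthest from the base is (202,238). The stand's ramp is at (333,258), with the channel beyond it and the end stop on the right at (402,228).

Run:
```python
from h import *
im=cv2.imread('pics/top0.png')
a=cv2.resize(im[180:290,180:410],None,fx=3.45,fy=3.45,interpolation=cv2.INTER_CUBIC)
a=cv2.convertScaleAbs(a,alpha=1.4)
cv2.imwrite('pics/c1.png',a)
from scipy import ndimage
g=im.astype(int).sum(2)
# cover segmentation
sub=im[215:262,182:222].astype(int).sum(2); 
m=np.zeros(g.shape,np.uint8); bg=np.median(sub[:5]); m[215:262,182:222]=(sub<bg-90)
n,l=cv2.connectedComponents(m); 
k=1+np.argmax([ (l==i).sum() for i in range(1,n)])
pts=np.argwhere(l==k)[:,::-1].astype(np.float32)
print(bg,len(pts),cv2.minAreaRect(pts),cv2.boxPoints(cv2.minAreaRect(pts)))
P=ray('top',cv2.boxPoints(cv2.minAreaRect(pts)),0.009);print(P,P.mean(0))
```

```text
367.0 561 ((201.29598999023438, 238.3719940185547), (18.782974243164062, 30.142200469970703), 10.304845809936523) [[189.35999 251.52   ]
 [194.75198 221.864  ]
 [213.232   225.22398]
 [207.84    254.87999]]
[[0.48351809 0.34006962 0.009     ]
 [0.56297355 0.32874167 0.009     ]
 [0.55529361 0.27918123 0.009     ]
 [0.47588334 0.29064449 0.009     ]] [0.51941715 0.30965925 0.009     ]
```

View pics/c1.png

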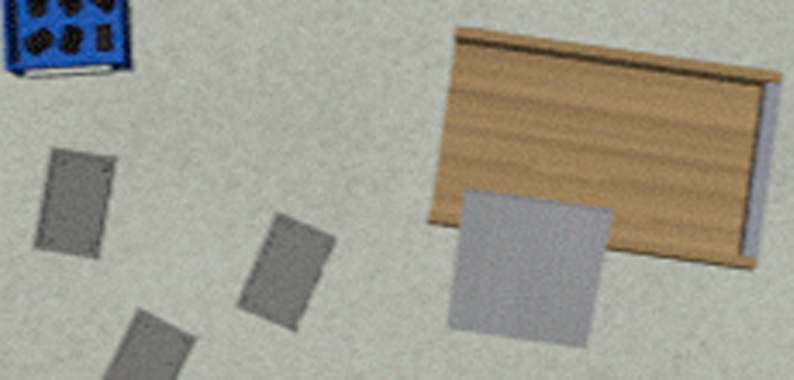

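Run:
```python
from h import *
from scipy.optimize import least_squares
np.set_printoptions(precision=4,suppress=True)
uv=np.array([[464,190],[611,210],[448,329],[586,348],[459,28],[429,222]],float)
px=(uv+.5)/3.45-.5+[180,180]
S=np.array([[0,55,90],[0,-55,90],[-100,55,0],[-100,-55,0],[128,80,45],[-22,80,45]])/1e3
def W(p,S):
    c,s=np.cos(p[2]),np.sin(p[2]); return S@np.array([[c,s,0],[-s,c,0],[0,0,1]])+[p[0],p[1],0]
r=least_squares(lambda p:(proj('top',W(p,S))-px).ravel(),[.48,-.05,-.13])
print(r.x,np.degrees(r.x[2]),r.fun.reshape(-1,2))
np.save('stand.npy',r.x)
print(W(r.x,np.array([[0.01,0,.09],[.053,-.135,.006],[0.05,0,0]])))
# check in scene
im=cv2.imread('pics/scene0.png')
for q in proj('scene',W(r.x,S)): cv2.circle(im,tuple(int(round(v)) for v in q),2,(0,0,255),-1)
Q=np.array([[.128,-.16,.045],[.12,-.16,.036],[-.014,-.16,.036],[.12,80e-3,.045]])
for q in proj('scene',W(r.x,Q)): cv2.circle(im,tuple(int(round(v)) for v in q),2,(0,255,0),-1)
P=np.array([[0.4835,.3401,.009],[.5630,.3287,.009],[.5553,.2792,.009],[.4759,.2906,.009]])
for q in proj('scene',P): cv2.circle(im,tuple(int(round(v)) for v in q),2,(0,0,255),-1)
cv2.imwrite('pics/s1.png',cv2.resize(im[180:340,230:470],None,fx=3.3,fy=3.3,interpolation=cv2.INTER_CUBIC))
o=arm.get_obs();print(np.array(o['orientation']),o['ee_pos'],o['contact_force'],o['grip_width'])
```

```text
[ 0.5233 -0.046  -0.1157] -6.626431790434554 [[ 0.2199  0.5555]
 [ 0.6589  0.9006]
 [-0.3377 -0.2477]
 [ 0.5075  0.0935]
 [-0.7906 -0.896 ]
 [-0.2832 -0.4647]]
[[ 0.5332 -0.0471  0.09  ]
 [ 0.5604 -0.1862  0.006 ]
 [ 0.573  -0.0518  0.    ]]
[[-0.9223  0.3865 -0.0005]
 [ 0.3865  0.9223 -0.0009]
 [ 0.0001 -0.001  -1.    ]] [0.2124 0.507  0.1794] [0.242  0.2188 0.0994] 0.09404022565862194
```

View pics/s1.png

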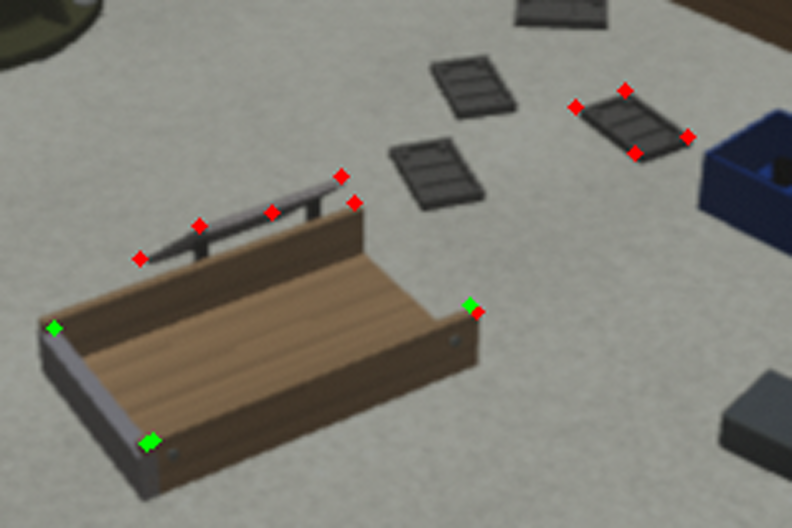

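The stand fit agrees with the scene view to about 1–2 px. Stand yaw is about −6.6°, with the edge at about (0.523, −0.046). The target cover is at (0.519, 0.310) with yaw −8.1°.

```bash
cat >> h.py <<'E'
def plan(x,y,z,yaw):
    """normalised increments to a tool-down pose with tool y along the world direction yaw+90 deg"""
    o=arm.get_obs(); R=np.array(o['orientation']); p=np.array(o['ee_pos'])
    a=np.radians(yaw); c,s=np.cos(a),np.sin(a)
    T=np.array([[-c,-s,0],[-s,c,0],[0,0,-1]])
    t=R.T@(np.array([x,y,z])-p)/.15
    w=np.degrees(cv2.Rodrigues(R.T@T)[0].ravel())/30
    print('t',np.round(t,3),'w',np.round(w,3),'|',np.round(p,4),'F',np.round(o['contact_force'],1),'w',round(o['grip_width'],4),round(o['time_s'],2))
E
python3 -c "
from h import *
plan(.5194,.3097,.06,-8.1)"
```

```text
t [-2.396 -0.422  0.797] w [-0.002 -0.    -0.488] | [0.2124 0.507  0.1794] F [0.2 0.2 0.1] w 0.094 0.1
```

Emit:
carry_out(increments=[{"translation": [-0.3,0,0],"delta_rot": [0,0,-0.2],"fingers": 1},{"translation": [-0.7,-0.1,0],"delta_rot": [0,0,-0.49],"fingers": 1},{"translation": [-1,-0.14,0],"delta_rot": [0,0,-0.49],"fingers": 1},{"translation": [-1,-0.14,0],"delta_rot": [0,0,-0.49],"fingers": 1}])

```text
time_s: 0.6
ee_pos: [0.3448, 0.4283, 0.1796]
orientation: [[-0.99, 0.143, -0.0], [0.143, 0.99, -0.001], [0.0, -0.001, -1.0]]
contact_force: [-0.3, 1.3, -0.5]
grip_width: 0.0934
finger_force: 0.0
```

```bash
python3 -c "
from h import *
plan(.5194,.3097,.06,-8.1)"
```

```text
t [-1.266 -0.615  0.797] w [-0.001 -0.    -0.005] | [0.3448 0.4283 0.1796] F [-0.3  1.3 -0.5] w 0.0934 0.6
```

Emit:
carry_out(increments=[{"translation": [-0.33,-0.2,0],"delta_rot": [0,0,0],"fingers": 1},{"translation": [-0.66,-0.4,0.1],"delta_rot": [0,0,0],"fingers": 1},{"translation": [-1,-0.6,0.3],"delta_rot": [0,0,0],"fingers": 1},{"translation": [-1,-0.6,0.6],"delta_rot": [0,0,0],"fingers": 1},{"translation": [-1,-0.6,0.6],"delta_rot": [0,0,0],"fingers": 1}])

```text
time_s: 1.23
ee_pos: [0.4769, 0.3191, 0.087]
orientation: [[-0.99, 0.14, -0.006], [0.14, 0.99, -0.003], [0.005, -0.004, -1.0]]
contact_force: [0.7, 0.8, 0.3]
grip_width: 0.0939
finger_force: 0.0
```

```bash
python3 -c "
from h import *
plan(.5194,.3097,.0105,-8.1)"
```

```text
t [-0.292 -0.021  0.509] w [-0.007 -0.01   0.001] | [0.4769 0.3191 0.087 ] F [0.7 0.8 0.3] w 0.0939 1.23
```

Emit:
carry_out(increments=[{"translation": [-0.29,-0.02,0.1],"delta_rot": [0,0,0],"fingers": 1},{"translation": [-0.29,-0.02,0.25],"delta_rot": [0,0,0],"fingers": 1},{"translation": [-0.29,-0.02,0.4],"delta_rot": [0,0,0],"fingers": 1},{"translation": [-0.29,-0.02,0.47],"delta_rot": [0,0,0],"fingers": 1},{"translation": [-0.29,-0.02,0.47],"delta_rot": [0,0,0],"fingers": 1},{"translation": [-0.29,-0.02,0.47],"delta_rot": [0,0,0],"fingers": 1}])

```text
time_s: 1.98
ee_pos: [0.5218, 0.3114, 0.0209]
orientation: [[-0.99, 0.139, 0.002], [0.139, 0.99, 0.001], [-0.001, 0.001, -1.0]]
contact_force: [0.2, -0.5, 0.2]
grip_width: 0.094
finger_force: 0.0
```

```bash
python3 -c "
from h import *
plan(.5194,.3097,.0105,-8.1)"
```

```text
t [ 0.014 -0.014  0.069] w [0.002 0.003 0.003] | [0.5218 0.3114 0.0209] F [ 0.2 -0.5  0.2] w 0.094 1.98
```

Emit:
carry_out(increments=[{"translation": [0.014,-0.014,0.067],"delta_rot": [0,0,0],"fingers": 1},{"translation": [0.014,-0.014,0.067],"delta_rot": [0,0,0],"fingers": 1},{"translation": [0.014,-0.014,0.067],"delta_rot": [0,0,0],"fingers": 1}])

```text
time_s: 2.35
ee_pos: [0.5191, 0.309, 0.0095]
orientation: [[-0.99, 0.14, 0.0], [0.14, 0.99, 0.0], [-0.0, 0.0, -1.0]]
contact_force: [-0.4, -0.9, -0.3]
grip_width: 0.094
finger_force: 0.0
```

```bash
python3 -c "
from h import *
plan(.5194,.3097,.0105,-8.1)"
```

```text
t [-0.002  0.005 -0.007] w [0.    0.    0.002] | [0.5191 0.309  0.0095] F [-0.4 -0.9 -0.3] w 0.094 2.35
```

Emit:
carry_out(increments=[{"translation": [0,0,0],"delta_rot": [0,0,0],"fingers": 0.3},{"translation": [0,0,0],"delta_rot": [0,0,0],"fingers": 0.3},{"translation": [0,0,0],"delta_rot": [0,0,0],"fingers": 0.3},{"translation": [0,0,0],"delta_rot": [0,0,0],"fingers": 0.3},{"translation": [0,0,0],"delta_rot": [0,0,0],"fingers": 0.3},{"translation": [0,0,0],"delta_rot": [0,0,0],"fingers": 0.3}], newtons=15)

```text
time_s: 3.1
ee_pos: [0.519, 0.309, 0.0094]
orientation: [[-0.99, 0.14, 0.0], [0.14, 0.99, -0.0], [-0.0, -0.0, -1.0]]
contact_force: [-0.5, -0.1, -0.8]
grip_width: 0.0377
finger_force: 0.0
```

Run:
```python
from h import *
im=snap('top','t2.png'); im2=snap('scene','s2.png')
a=cv2.resize(im[190:290,130:290],(640,400),interpolation=cv2.INTER_CUBIC)
b=cv2.resize(im2[130:280,320:520],(533,400),interpolation=cv2.INTER_CUBIC)
c=np.hstack([a,b]); c=cv2.resize(c,(800,int(800*c.shape[0]/c.shape[1])))
cv2.imwrite('pics/c2.png',cv2.convertScaleAbs(c,alpha=1.5)); print(arm.get_obs()['grip_width'],arm.get_obs()['finger_force'])
```

```text
0.030170947913114733 0.0
```

View pics/c2.png

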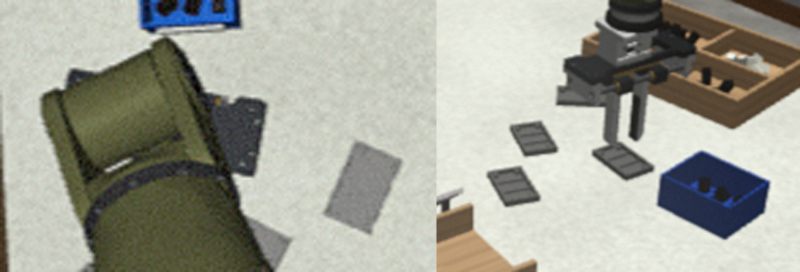

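Run:
```python
from h import *
im=cv2.imread('pics/s2.png')
o=arm.get_obs(); p=np.array(o['ee_pos']); R=np.array(o['orientation']); w=o['grip_width']/2
pts=[p+R@[0,s*w,.008] for s in(1,-1)]+[p+R@[0,s*w,-.05] for s in(1,-1)]
P=np.array([[0.4835,.3401,.009],[.5630,.3287,.009],[.5553,.2792,.009],[.4759,.2906,.009]])
s=6;x0,y0=380,160
c=cv2.convertScaleAbs(cv2.resize(im[y0:y0+95,x0:x0+120],None,fx=s,fy=s,interpolation=cv2.INTER_CUBIC),alpha=1.5)
for Q,col in((pts,(0,0,255)),(P,(0,255,0))):
  for q in proj('scene',Q): cv2.circle(c,(int((q[0]-x0+.5)*s),int((q[1]-y0+.5)*s)),3,col,-1)
cv2.imwrite('pics/c3.png',c)
```

```text
(no output)
```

View pics/c3.png

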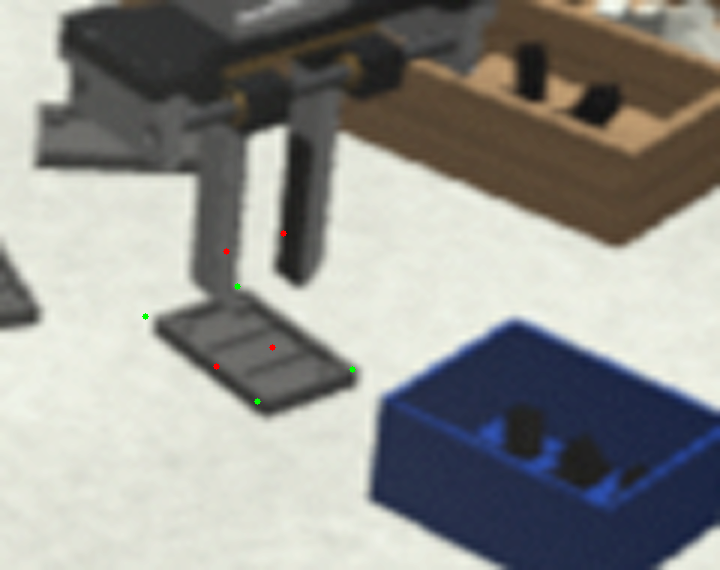

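Run:
```python
from h import *
np.set_printoptions(precision=1,suppress=True)
p=np.array([.2124,.507,.1794]);R=np.array([[-.9223,.3865,0],[.3865,.9223,0],[0,0,-1]])
print('start tips scene',proj('scene',[p+R@[0,s*.047,.008] for s in(1,-1)]), proj('top',[p]))
o=arm.get_obs(); p=np.array(o['ee_pos']); R=np.array(o['orientation'])
for z in(-.089,-.12): print(z,(proj('top',[p+R@[a*.0375,b*.0885,z] for a in(1,-1) for b in(1,-1)])-[130,190])*4*800/1173)
im=cv2.imread('pics/scene0.png')[30:125,340:460]
c=cv2.convertScaleAbs(cv2.resize(im,None,fx=6,fy=6,interpolation=cv2.INTER_CUBIC),alpha=1.6)
cv2.imwrite('pics/c4.png',c)
```

```text
start tips scene [[412.4 103.1]
 [382.5 106.7]] [[ 99.3 361.1]]
-0.089 [[ 75.4 149.9]
 [264.5 181.8]
 [ 90.1  70. ]
 [278.7 101.7]]
-0.12 [[ 66.6 147.9]
 [259.5 180.4]
 [ 81.6  66.4]
 [274.   98.7]]
```

View pics/c4.png

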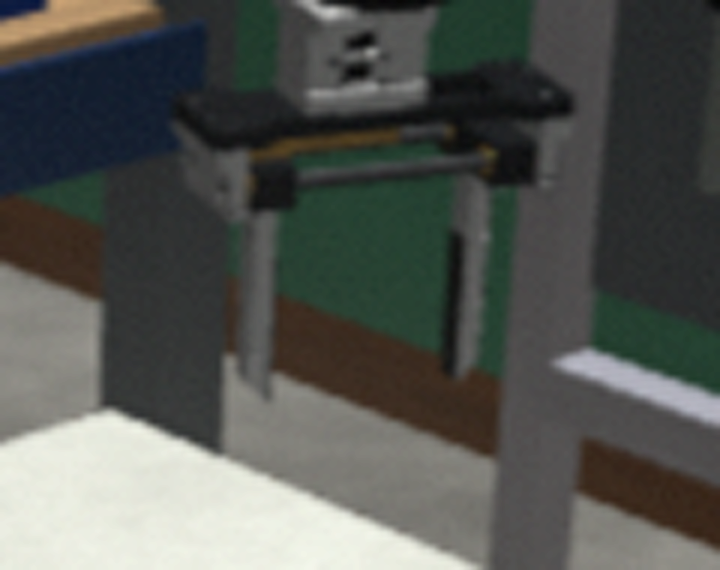

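The fingertips appear about 30 mm higher in the image than the reported TCP implies, both at the start and here, so the tool reading has an offset, mainly in z. I'll open the gripper, descend partway and re-measure against the picture.

Emit:
carry_out(increments=[{"translation": [0,0,0],"delta_rot": [0,0,0],"fingers": 1},{"translation": [0,0,0],"delta_rot": [0,0,0],"fingers": 1},{"translation": [0,0,0],"delta_rot": [0,0,0],"fingers": 1},{"translation": [0,0,0],"delta_rot": [0,0,0],"fingers": 1},{"translation": [0,0,0],"delta_rot": [0,0,0],"fingers": 1},{"translation": [0,0,0.03],"delta_rot": [0,0,0],"fingers": 1},{"translation": [0,0,0.06],"delta_rot": [0,0,0],"fingers": 1},{"translation": [0,0,0.1],"delta_rot": [0,0,0],"fingers": 1},{"translation": [0,0,0.1],"delta_rot": [0,0,0],"fingers": 1}])

```text
time_s: 4.32
ee_pos: [0.5187, 0.3088, -0.0063]
orientation: [[-0.99, 0.14, -0.001], [0.14, 0.99, -0.001], [0.001, -0.001, -1.0]]
contact_force: [-0.9, -0.5, 0.1]
grip_width: 0.0937
finger_force: 0.0
```

```bash
cat > see.py <<'E'
from h import *
import sys
f=sys.argv[1]
im=snap('scene','raw_'+f)
o=arm.get_obs(); p=np.array(o['ee_pos']); R=np.array(o['orientation']); w=o['grip_width']/2
x0,y0,s=[int(v) for v in sys.argv[2:5]]
W,H=int(780/s),int(580/s)
c=cv2.convertScaleAbs(cv2.resize(im[y0:y0+H,x0:x0+W],None,fx=s,fy=s,interpolation=cv2.INTER_CUBIC),alpha=1.5)
dz=float(sys.argv[5]) if len(sys.argv)>5 else 0
for q in proj('scene',[p+[0,0,dz]+R@[a,k*w,.008] for k in(1,-1) for a in(.008,-.008)]): cv2.circle(c,(int((q[0]-x0+.5)*s),int((q[1]-y0+.5)*s)),3,(0,0,255),-1)
cv2.imwrite('pics/'+f,c); print(p,o['contact_force'],o['grip_width'])
E
python3 see.py c5.png 380 170 6 0.03
```

```text
[ 0.51889703  0.30893842 -0.00591741] [-0.68183198 -0.16309133 -0.05786404] 0.09417080727419107
```

View pics/c5.png

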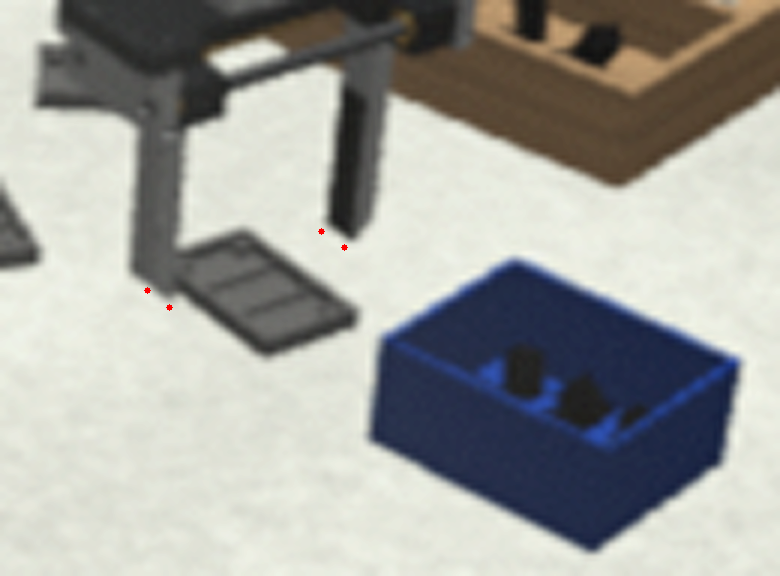

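Emit:
carry_out(increments=[{"translation": [0,0,0.02],"delta_rot": [0,0,0],"fingers": 1},{"translation": [0,0,0.04],"delta_rot": [0,0,0],"fingers": 1},{"translation": [0,0,0.06],"delta_rot": [0,0,0],"fingers": 1},{"translation": [0,0,0.06],"delta_rot": [0,0,0],"fingers": 1}])

```text
time_s: 4.88
ee_pos: [0.5189, 0.3089, -0.0149]
orientation: [[-0.99, 0.14, -0.0], [0.14, 0.99, -0.0], [0.0, -0.0, -1.0]]
contact_force: [-0.0, 0.0, 0.1]
grip_width: 0.0942
finger_force: 0.0
```

Emit:
carry_out(increments=[{"translation": [0,0,0.01],"delta_rot": [0,0,0],"fingers": 1},{"translation": [0,0,0.02],"delta_rot": [0,0,0],"fingers": 1},{"translation": [0,0,0.02],"delta_rot": [0,0,0],"fingers": 1}])

```text
time_s: 5.25
ee_pos: [0.519, 0.309, -0.0177]
orientation: [[-0.99, 0.14, -0.0], [0.14, 0.99, -0.0], [0.0, -0.0, -1.0]]
contact_force: [0.1, -0.1, 0.5]
grip_width: 0.0939
finger_force: 0.0
```

Emit:
carry_out(increments=[{"translation": [0,0,0.01],"delta_rot": [0,0,0],"fingers": 1},{"translation": [0,0,0.015],"delta_rot": [0,0,0],"fingers": 1},{"translation": [0,0,0.015],"delta_rot": [0,0,0],"fingers": 1}])

```text
time_s: 5.62
ee_pos: [0.519, 0.309, -0.0199]
orientation: [[-0.99, 0.14, -0.0], [0.14, 0.99, -0.0], [0.0, -0.0, -1.0]]
contact_force: [-0.5, 0.2, 0.2]
grip_width: 0.094
finger_force: 0.0
```

Emit:
carry_out(increments=[{"translation": [0,0,0.008],"delta_rot": [0,0,0],"fingers": 1},{"translation": [0,0,0.008],"delta_rot": [0,0,0],"fingers": 1}])

```text
time_s: 5.88
ee_pos: [0.519, 0.309, -0.0211]
orientation: [[-0.99, 0.14, -0.0], [0.14, 0.99, -0.0], [0.0, -0.0, -1.0]]
contact_force: [-0.1, 0.9, 1.1]
grip_width: 0.0938
finger_force: 0.0
```

Emit:
carry_out(increments=[{"translation": [0,0,0.008],"delta_rot": [0,0,0],"fingers": 1},{"translation": [0,0,0.008],"delta_rot": [0,0,0],"fingers": 1}])

```text
time_s: 6.12
ee_pos: [0.5189, 0.309, -0.0224]
orientation: [[-0.99, 0.14, -0.0], [0.14, 0.99, -0.0], [0.0, -0.0, -1.0]]
contact_force: [-0.1, 0.2, 0.0]
grip_width: 0.0937
finger_force: 0.0
```

Emit:
carry_out(increments=[{"translation": [0,0,0.008],"delta_rot": [0,0,0],"fingers": 1},{"translation": [0,0,0.008],"delta_rot": [0,0,0],"fingers": 1}])

```text
time_s: 6.38
ee_pos: [0.519, 0.309, -0.0236]
orientation: [[-0.99, 0.14, -0.0], [0.14, 0.99, -0.0], [0.0, -0.0, -1.0]]
contact_force: [0.8, 0.2, 0.2]
grip_width: 0.0941
finger_force: 0.0
```

Emit:
carry_out(increments=[{"translation": [0,0,0.008],"delta_rot": [0,0,0],"fingers": 1},{"translation": [0,0,0.008],"delta_rot": [0,0,0],"fingers": 1}])

```text
time_s: 6.62
ee_pos: [0.5189, 0.309, -0.0248]
orientation: [[-0.99, 0.14, -0.0], [0.14, 0.99, -0.0], [0.0, -0.0, -1.0]]
contact_force: [-0.7, 0.2, 0.1]
grip_width: 0.094
finger_force: 0.0
```

Emit:
carry_out(increments=[{"translation": [0,0,0],"delta_rot": [0,0,0],"fingers": 0.5},{"translation": [0,0,0],"delta_rot": [0,0,0],"fingers": 0.45},{"translation": [0,0,0],"delta_rot": [0,0,0],"fingers": 0.45},{"translation": [0,0,0],"delta_rot": [0,0,0],"fingers": 0.45},{"translation": [0,0,0],"delta_rot": [0,0,0],"fingers": 0.45},{"translation": [0,0,0],"delta_rot": [0,0,0],"fingers": 0.45}], newtons=15)

```text
time_s: 7.38
ee_pos: [0.519, 0.309, -0.0246]
orientation: [[-0.99, 0.14, 0.0], [0.14, 0.99, 0.0], [-0.0, 0.0, -1.0]]
contact_force: [-0.1, -0.7, -0.9]
grip_width: 0.0498
finger_force: 15.0
```

Emit:
carry_out(increments=[{"translation": [0,0,-0.2],"delta_rot": [0,0,0],"fingers": 0.45},{"translation": [0,0,-0.5],"delta_rot": [0,0,0],"fingers": 0.45},{"translation": [0,0,-0.8],"delta_rot": [0,0,0],"fingers": 0.45},{"translation": [0,0,-1],"delta_rot": [0,0,0],"fingers": 0.45},{"translation": [0,0,-1],"delta_rot": [0,0,0],"fingers": 0.45}])

```text
time_s: 8.0
ee_pos: [0.5199, 0.3094, 0.1274]
orientation: [[-0.99, 0.14, 0.004], [0.14, 0.99, 0.002], [-0.003, 0.002, -1.0]]
contact_force: [0.2, -0.1, -1.4]
grip_width: 0.0496
finger_force: 15.0
```

```bash
python3 -c "
from h import *
plan(.5343,-.048,.125,-6.63)
im=snap('top','lift.png')"
```

```text
t [-0.428 -2.346  0.012] w [ 0.004  0.006 -0.047] | [0.5199 0.3094 0.1274] F [ 0.2 -0.1 -1.4] w 0.0496 8.0
```

Emit:
carry_out(increments=[{"translation": [0,-0.25,0],"delta_rot": [0,0,0],"fingers": 0.45},{"translation": [-0.1,-0.6,0],"delta_rot": [0,0,0],"fingers": 0.45},{"translation": [-0.2,-1,0],"delta_rot": [0,0,-0.05],"fingers": 0.45},{"translation": [-0.2,-1,0],"delta_rot": [0,0,-0.05],"fingers": 0.45}])

```text
time_s: 8.55
ee_pos: [0.5274, 0.1529, 0.1236]
orientation: [[-0.993, 0.118, -0.003], [0.118, 0.993, -0.001], [0.002, -0.001, -1.0]]
contact_force: [-0.5, 0.1, 0.1]
grip_width: 0.0503
finger_force: 15.0
```

Emit:
carry_out(increments=[{"translation": [0,-0.25,0],"delta_rot": [0,0,0],"fingers": 0.45},{"translation": [-0.1,-0.6,0],"delta_rot": [0,0,0],"fingers": 0.45},{"translation": [-0.2,-1,0],"delta_rot": [0,0,0],"fingers": 0.45},{"translation": [-0.2,-1,0],"delta_rot": [0,0,0],"fingers": 0.45},{"translation": [-0.2,-1,0],"delta_rot": [0,0,0],"fingers": 0.45}])

```text
time_s: 9.18
ee_pos: [0.5401, 0.0048, 0.1243]
orientation: [[-0.994, 0.114, -0.002], [0.114, 0.994, 0.0], [0.002, 0.0, -1.0]]
contact_force: [-0.1, 0.3, -0.4]
grip_width: 0.05
finger_force: 15.0
```

```bash
python3 -c "
from h import *
plan(.5343,-.048,.0754,-6.63)"
```

```text
t [-0.002 -0.354  0.326] w [ 0.    -0.003  0.003] | [0.5401 0.0048 0.1243] F [-0.1  0.3 -0.4] w 0.05 9.18
```

Emit:
carry_out(increments=[{"translation": [0,-0.2,0],"delta_rot": [0,0,0],"fingers": 0.45},{"translation": [0,-0.354,0.1],"delta_rot": [0,0,0],"fingers": 0.45},{"translation": [0,-0.354,0.2],"delta_rot": [0,0,0],"fingers": 0.45},{"translation": [0,-0.354,0.3],"delta_rot": [0,0,0],"fingers": 0.45},{"translation": [0,-0.354,0.3],"delta_rot": [0,0,0],"fingers": 0.45},{"translation": [0,-0.354,0.3],"delta_rot": [0,0,0],"fingers": 0.45}])

```text
time_s: 9.93
ee_pos: [0.5347, -0.0483, 0.0807]
orientation: [[-0.994, 0.113, 0.0], [0.113, 0.994, 0.0], [-0.0, 0.0, -1.0]]
contact_force: [0.2, -0.8, 0.3]
grip_width: 0.0498
finger_force: 15.0
```

Run:
```python
from h import *
plan(.5343,-.048,.0754,-6.63)
o=arm.get_obs(); p=np.array(o['ee_pos']); R=np.array(o['orientation'])
c=p+[.0004,.0,.0246+.0045]
im=snap('scene','pre.png'); x0,y0,s=230,170,5
I=cv2.convertScaleAbs(cv2.resize(im[y0:y0+115,x0:x0+155],None,fx=s,fy=s,interpolation=cv2.INTER_CUBIC),alpha=1.4)
E=[c+R@np.array([a*.04,b*.025,-z]) for a,b in((1,1),(1,-1),(-1,-1),(-1,1)) for z in(.0045,-.0045)]
S=np.load('stand.npy'); k,q=np.cos(S[2]),np.sin(S[2])
for Q,col in((E,(0,0,255)),([[S[0]-q*y,S[1]+k*y,.09] for y in(.055,-.055)],(0,255,0))):
  for u in proj('scene',Q): cv2.circle(I,(int((u[0]-x0+.5)*s),int((u[1]-y0+.5)*s)),3,col,-1)
cv2.imwrite('pics/pre_c.png',I)
```

```text
t [0.003 0.001 0.035] w [0.    0.001 0.005] | [ 0.5347 -0.0483  0.0807] F [ 0.2 -0.8  0.3] w 0.0498 9.93
```

View pics/pre_c.png

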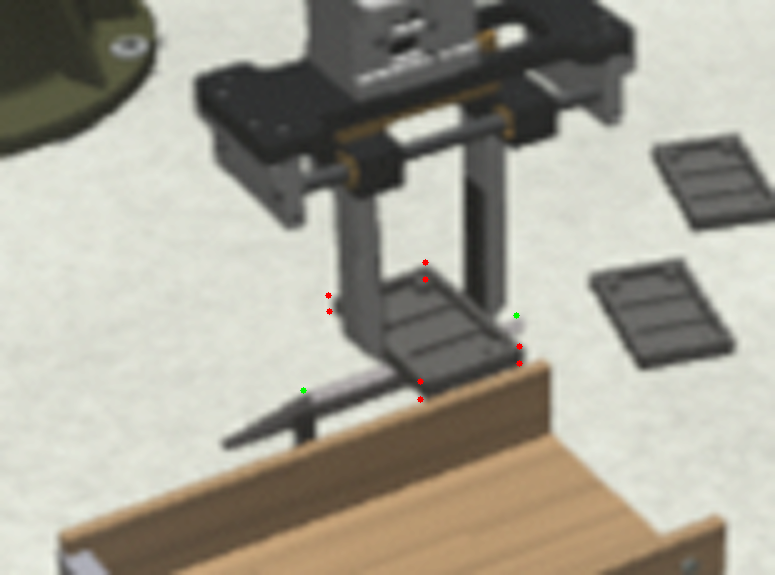

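The predicted cover corners match the picture to about 1 px, with the cover level over the ramp edge and roughly 10 mm beyond it. I'll lower it slightly and release.

Emit:
carry_out(increments=[{"translation": [0,0,0.02],"delta_rot": [0,0,0],"fingers": 0.45},{"translation": [0,0,0.035],"delta_rot": [0,0,0],"fingers": 0.45},{"translation": [0,0,0.035],"delta_rot": [0,0,0],"fingers": 0.45},{"translation": [0,0,0.035],"delta_rot": [0,0,0],"fingers": 0.45},{"translation": [0,0,0.035],"delta_rot": [0,0,0],"fingers": 1},{"translation": [0,0,0.035],"delta_rot": [0,0,0],"fingers": 1},{"translation": [0,0,0.035],"delta_rot": [0,0,0],"fingers": 1},{"translation": [0,0,0.035],"delta_rot": [0,0,0],"fingers": 1},{"translation": [0,0,0.035],"delta_rot": [0,0,0],"fingers": 1},{"translation": [0,0,0.035],"delta_rot": [0,0,0],"fingers": 1},{"translation": [0,0,0.035],"delta_rot": [0,0,0],"fingers": 1},{"translation": [0,0,0.035],"delta_rot": [0,0,0],"fingers": 1}])

```text
time_s: 11.48
ee_pos: [0.5344, -0.0489, 0.0751]
orientation: [[-0.994, 0.114, -0.0], [0.114, 0.994, 0.0], [0.0, 0.0, -1.0]]
contact_force: [0.8, -0.3, 0.1]
grip_width: 0.094
finger_force: 0.0
```

Emit:
carry_out(increments=[{"translation": [0,0,-0.3],"delta_rot": [0,0,0],"fingers": 1},{"translation": [0,0.3,-0.7],"delta_rot": [0,0,0],"fingers": 1},{"translation": [0.3,0.7,-1],"delta_rot": [0,0,0],"fingers": 1},{"translation": [0.6,1,-1],"delta_rot": [0,0,0],"fingers": 1},{"translation": [0.6,1,-1],"delta_rot": [0,0,0],"fingers": 1}])

```text
time_s: 12.1
ee_pos: [0.4609, 0.1122, 0.2262]
orientation: [[-0.994, 0.112, 0.002], [0.112, 0.994, 0.0], [-0.001, 0.001, -1.0]]
contact_force: [1.1, 0.7, -0.1]
grip_width: 0.0938
finger_force: 0.0
```

Run:
```python
from h import *
a=snap('top','t3.png'); b=snap('scene','s3.png')
A=cv2.resize(a[180:290,270:420],None,fx=2.6,fy=2.6,interpolation=cv2.INTER_CUBIC)
B=cv2.resize(b[210:340,220:400],None,fx=2.2,fy=2.2,interpolation=cv2.INTER_CUBIC)
B=B[:286]
C=np.hstack([A,B]);C=cv2.resize(C,None,fx=800/C.shape[1],fy=800/C.shape[1]) if C.shape[1]>800 else C
cv2.imwrite('pics/land.png',cv2.convertScaleAbs(C,alpha=1.5)); print(C.shape)
```

```text
(286, 786, 3)
```

View pics/land.png

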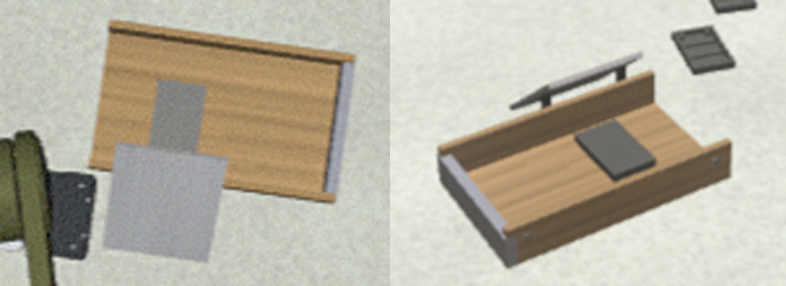

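The cover tipped over and lies in the channel, smooth side up and nearly square. Next I'll measure its pose numerically.

Run:
```python
from h import *
np.set_printoptions(precision=4,suppress=True)
S=np.load('stand.npy'); k,q=np.cos(S[2]),np.sin(S[2])
def toS(P): d=P[:,:2]-S[:2]; return np.c_[d@[k,q],d@[-q,k]]
im=cv2.imread('pics/s3.png'); hsv=cv2.cvtColor(im,cv2.COLOR_BGR2HSV)
m=np.zeros(im.shape[:2],np.uint8); roi=(slice(262,295),slice(300,345))
v=im.astype(int); m[roi]=((v[...,2]-v[...,0])<18)[roi]
n,l,st,_=cv2.connectedComponentsWithStats(m); i=1+np.argmax(st[1:,4]); print(st[i])
pts=np.argwhere(l==i)[:,::-1].astype(np.float32)
P=toS(ray('scene',pts,.013)).astype(np.float32)*1000
r=cv2.minAreaRect(P); print(r); 
plan(.5,0,.2,-6.63+90); plan(.5,0,.2,-6.63-90); print(arm.get_obs()['q'])
```

```text
[304 265  37  27 565]
((43.0389404296875, -2.055339813232422), (53.36631393432617, 87.61654663085938), 89.41058349609375)
t [-0.34  -0.716  0.175] w [-0.002  0.004 -2.991] | [0.4612 0.1123 0.2263] F [ 0.4 -0.2  1.3] w 0.094 12.2
t [-0.34  -0.716  0.175] w [0.004 0.002 3.009] | [0.4612 0.1123 0.2263] F [ 0.4 -0.2  1.3] w 0.094 12.2
[  9.2547   5.3941  95.0176   0.0158  79.4708 -74.3773]
```

Emit:
carry_out(increments=[{"translation": [0,0,0],"delta_rot": [0,0,0.33],"fingers": 0.4},{"translation": [0,0,0],"delta_rot": [0,0,0.67],"fingers": 0.4},{"translation": [0,0,0],"delta_rot": [0,0,1],"fingers": 0.4},{"translation": [0,0,0],"delta_rot": [0,0,1],"fingers": 0.4}])

```text
time_s: 12.7
ee_pos: [0.4624, 0.1098, 0.2248]
orientation: [[-0.804, 0.595, -0.0], [0.595, 0.804, -0.0], [0.0, -0.0, -1.0]]
contact_force: [0.6, -0.2, 0.1]
grip_width: 0.0573
finger_force: 0.0
```

Emit:
carry_out(increments=[{"translation": [0,0,0],"delta_rot": [0,0,0.33],"fingers": 0.4},{"translation": [0,0,0],"delta_rot": [0,0,0.67],"fingers": 0.4},{"translation": [0,0,0],"delta_rot": [0,0,1],"fingers": 0.4},{"translation": [0,0,0],"delta_rot": [0,0,1],"fingers": 0.4}])

```text
time_s: 13.2
ee_pos: [0.4623, 0.11, 0.2249]
orientation: [[-0.402, 0.916, -0.0], [0.916, 0.402, -0.0], [0.0, -0.0, -1.0]]
contact_force: [0.7, -0.6, 0.7]
grip_width: 0.0378
finger_force: 0.0
```

Emit:
carry_out(increments=[{"translation": [0,0,0],"delta_rot": [0,0,0.33],"fingers": 0.4},{"translation": [0,0,0],"delta_rot": [0,0,0.67],"fingers": 0.4},{"translation": [0,0,0],"delta_rot": [0,0,1],"fingers": 0.4},{"translation": [0,0,0],"delta_rot": [0,0,1],"fingers": 0.4}])

```text
time_s: 13.7
ee_pos: [0.4622, 0.1102, 0.225]
orientation: [[0.107, 0.994, -0.0], [0.994, -0.107, -0.0], [-0.0, -0.0, -1.0]]
contact_force: [-0.4, -0.4, -0.4]
grip_width: 0.0376
finger_force: 0.0
```

```bash
python3 -c "
from h import *
plan(.5763,.0032,.10,-96.63)"
```

```text
t [-0.627  0.833  0.833] w [-0.     0.     0.015] | [0.4622 0.1102 0.225 ] F [-0.4 -0.4 -0.4] w 0.0376 13.7
```

Emit:
carry_out(increments=[{"translation": [-0.2,0.3,0],"delta_rot": [0,0,0.015],"fingers": 0.4},{"translation": [-0.4,0.6,0.1],"delta_rot": [0,0,0.015],"fingers": 0.4},{"translation": [-0.627,0.833,0.3],"delta_rot": [0,0,0.015],"fingers": 0.4},{"translation": [-0.627,0.833,0.6],"delta_rot": [0,0,0.015],"fingers": 0.4},{"translation": [-0.627,0.833,0.83],"delta_rot": [0,0,0.015],"fingers": 0.4},{"translation": [-0.627,0.833,0.83],"delta_rot": [0,0,0.015],"fingers": 0.4},{"translation": [-0.627,0.833,0.83],"delta_rot": [0,0,0.015],"fingers": 0.4}])

```text
time_s: 14.58
ee_pos: [0.5763, 0.0027, 0.1022]
orientation: [[0.118, 0.993, 0.002], [0.993, -0.118, -0.0], [0.0, 0.002, -1.0]]
contact_force: [0.1, -0.7, 0.1]
grip_width: 0.0373
finger_force: 0.0
```

```bash
python3 -c "
from h import *
plan(.5763,.0032,-.015,-96.63)
"
```

```text
t [ 0.004 -0.002  0.782] w [ 0.004 -0.    -0.005] | [0.5763 0.0027 0.1022] F [ 0.1 -0.7  0.1] w 0.0373 14.57
```

Emit:
carry_out(increments=[{"translation": [0,0,0.2],"delta_rot": [0,0,0],"fingers": 0.4},{"translation": [0,0,0.4],"delta_rot": [0,0,0],"fingers": 0.4},{"translation": [0,0,0.58],"delta_rot": [0,0,0],"fingers": 0.4},{"translation": [0,0,0.67],"delta_rot": [0,0,0],"fingers": 0.4},{"translation": [0,0,0.67],"delta_rot": [0,0,0],"fingers": 0.4},{"translation": [0,0,0.67],"delta_rot": [0,0,0],"fingers": 0.4}])

```text
time_s: 15.32
ee_pos: [0.5764, 0.0027, 0.0016]
orientation: [[0.121, 0.993, 0.002], [0.993, -0.121, -0.0], [0.0, 0.002, -1.0]]
contact_force: [-0.4, 0.8, 0.3]
grip_width: 0.0381
finger_force: 0.0
```

```bash
python3 -c "
from h import *
plan(.5763,.0032,-.015,-96.63)
"
```

```text
t [ 0.003 -0.001  0.111] w [ 0.004 -0.    -0.011] | [0.5764 0.0027 0.0016] F [-0.4  0.8  0.3] w 0.0381 15.32
```

Emit:
carry_out(increments=[{"translation": [0,0,0.05],"delta_rot": [0,0,-0.01],"fingers": 0.4},{"translation": [0,0,0.09],"delta_rot": [0,0,-0.01],"fingers": 0.4},{"translation": [0,0,0.11],"delta_rot": [0,0,-0.01],"fingers": 0.4},{"translation": [0,0,0.11],"delta_rot": [0,0,-0.01],"fingers": 0.4}])

```text
time_s: 15.82
ee_pos: [0.5754, 0.0027, -0.0167]
orientation: [[0.116, 0.993, -0.001], [0.993, -0.116, 0.0], [-0.0, -0.001, -1.0]]
contact_force: [-0.4, 0.3, -0.6]
grip_width: 0.0373
finger_force: 0.0
```

Emit:
carry_out(increments=[{"translation": [-0.05,0,0],"delta_rot": [0,0,0],"fingers": 0.4},{"translation": [-0.1,0,0],"delta_rot": [0,0,0],"fingers": 0.4},{"translation": [-0.15,0,0],"delta_rot": [0,0,0],"fingers": 0.4},{"translation": [-0.2,0,0],"delta_rot": [0,0,0],"fingers": 0.4},{"translation": [-0.25,0,0],"delta_rot": [0,0,0],"fingers": 0.4},{"translation": [-0.3,0,0],"delta_rot": [0,0,0],"fingers": 0.4},{"translation": [-0.35,0,0],"delta_rot": [0,0,0],"fingers": 0.4},{"translation": [-0.4,0,0],"delta_rot": [0,0,0],"fingers": 0.4}])

```text
time_s: 16.82
ee_pos: [0.5685, -0.0574, -0.0164]
orientation: [[0.116, 0.993, 0.0], [0.993, -0.116, 0.0], [0.0, 0.0, -1.0]]
contact_force: [-0.3, 0.6, 0.7]
grip_width: 0.0375
finger_force: 0.5
```

```bash
cat > cov.py <<'E'
from h import *
import sys
np.set_printoptions(precision=4,suppress=True)
S=np.load('stand.npy'); k,q=np.cos(S[2]),np.sin(S[2])
def toS(P): d=np.array(P)[:,:2]-S[:2]; return np.c_[d@[k,q],d@[-q,k]]
for n in('scene','top'):
    im=snap(n,n+sys.argv[1]); v=im.astype(int)
    # channel floor region as mask
    poly=[[S[0]+k*x-q*y,S[1]+q*x+k*y,.015] for x,y in((.003 if n=='top' else -.01,.07),(.112,.07),(.112,-.157),(.003 if n=='top' else -.01,-.157))]
    m=np.zeros(v.shape[:2],np.uint8); cv2.fillPoly(m,[np.round(proj(n,poly)).astype(np.int32)],1)
    m&=((v[...,2]-v[...,0])<18).astype(np.uint8)
    N,l,st,_=cv2.connectedComponentsWithStats(m); i=1+np.argmax(st[1:,4])
    pts=np.argwhere(l==i)[:,::-1].astype(np.float32)
    r=cv2.minAreaRect(toS(ray(n,pts,.013)).astype(np.float32)*1000); print(n,st[i],np.round(r[0],1),np.round(r[1],1),round(r[2],2))
o=arm.get_obs(); print('tcp stand',toS([o['ee_pos']]),o['ee_pos'][2],np.round(o['contact_force'],2))
E
python3 cov.py 4.png; python3 -c "
from h import *
plan(.5763,.0032,-.015,-96.63)"
```

```text
scene [ 289  255   55   43 1032] [35.4  3.2] [100.3 141.6] 2.2
top [317 220  48  24 550] [ 32.9 -12. ] [121.7  61.8] 89.99
tcp stand [[ 0.0462 -0.0064]] -0.01644654761759632 [ 0.95  0.04 -0.12]
t [ 0.409  0.005 -0.01 ] w [-0.     0.    -0.003] | [ 0.5684 -0.0577 -0.0164] F [ 0.9  0.  -0.1] w 0.0376 16.93
```

```bash
cat > edge.py <<'E'
from h import *
import sys
S=np.load('stand.npy'); k,q=np.cos(S[2]),np.sin(S[2])
def edge(f):
    # sample rectified channel plane z=.015 at 0.5 mm from the scene picture
    im=cv2.imread('pics/'+f).astype(np.float32)
    xs=np.arange(0,.1,.0005); ys=np.arange(-.158,.06,.0005); X,Y=np.meshgrid(xs,ys)
    P=np.c_[(S[0]+k*X-q*Y).ravel(),(S[1]+q*X+k*Y).ravel(),np.full(X.size,.015)]
    uv=proj('scene',P).astype(np.float32).reshape(*X.shape,2)
    v=cv2.remap(im,uv[...,0],uv[...,1],cv2.INTER_LINEAR); g=(v[...,2]-v[...,0])<20
    for x in(15,30,45,60,75):
        c=g[:,int(x*2)]; runs=np.flatnonzero(np.diff(np.r_[0,c.astype(int),0])).reshape(-1,2)
        print(f,x,[(round(ys[a]*1000),round(ys[b-1]*1000)) for a,b in runs if b-a>6])
for f in sys.argv[1:]: edge(f)
E
python3 edge.py s3.png scene4.png
```

```text
s3.png 15 [(-158, -149), (-29, 24)]
s3.png 30 [(-158, -149), (-30, 23)]
s3.png 45 [(-158, -148), (-30, 23)]
s3.png 60 [(-158, -148), (-30, 24)]
s3.png 75 [(-158, -149), (-29, 24)]
scene4.png 15 [(-158, -149), (-68, -15), (-12, 11), (18, 60)]
scene4.png 30 [(-158, -149), (-68, 1), (9, 33)]
scene4.png 45 [(-158, -148), (-68, -15), (0, 24)]
scene4.png 60 [(-158, -148), (-68, -15), (-9, 15)]
scene4.png 75 [(-158, -149), (-68, -14)]
```

Emit:
carry_out(increments=[{"translation": [-0.05,0,0],"delta_rot": [0,0,0],"fingers": 0.4},{"translation": [-0.1,0,0],"delta_rot": [0,0,0],"fingers": 0.4},{"translation": [-0.15,0,0],"delta_rot": [0,0,0],"fingers": 0.4},{"translation": [-0.2,0,0],"delta_rot": [0,0,0],"fingers": 0.4},{"translation": [-0.25,0,0],"delta_rot": [0,0,0],"fingers": 0.4},{"translation": [-0.3,0,0],"delta_rot": [0,0,0],"fingers": 0.4},{"translation": [-0.35,0,0],"delta_rot": [0,0,0],"fingers": 0.4},{"translation": [-0.4,0,0],"delta_rot": [0,0,0],"fingers": 0.4},{"translation": [-0.45,0,0],"delta_rot": [0,0,0],"fingers": 0.4},{"translation": [-0.5,0,0],"delta_rot": [0,0,0],"fingers": 0.4},{"translation": [-0.54,0,0],"delta_rot": [0,0,0],"fingers": 0.4},{"translation": [-0.57,0,0],"delta_rot": [0,0,0],"fingers": 0.4}])

```text
time_s: 18.42
ee_pos: [0.5585, -0.1422, -0.0164]
orientation: [[0.117, 0.993, 0.0], [0.993, -0.117, 0.0], [0.0, -0.0, -1.0]]
contact_force: [0.2, -0.0, -0.5]
grip_width: 0.0372
finger_force: 0.2
```

```bash
python3 cov.py 5.png | tail -1; python3 edge.py scene5.png
```

```text
tcp stand [[ 0.0461 -0.0915]] -0.01639604514288453 [ 0.32  0.28 -0.49]
scene5.png 15 [(-158, 7)]
scene5.png 30 [(-158, -57)]
scene5.png 45 [(-158, -101), (-88, -65)]
scene5.png 60 [(-158, -101), (-96, -73)]
scene5.png 75 [(-158, -99)]
```

Emit:
carry_out(increments=[{"translation": [-0.02,0,0],"delta_rot": [0,0,0],"fingers": 0.4},{"translation": [-0.035,0,0],"delta_rot": [0,0,0],"fingers": 0.4},{"translation": [-0.05,0,0],"delta_rot": [0,0,0],"fingers": 0.4},{"translation": [-0.05,0,0],"delta_rot": [0,0,0],"fingers": 0.4}])

```text
time_s: 19.02
ee_pos: [0.5577, -0.1494, -0.0164]
orientation: [[0.117, 0.993, 0.0], [0.993, -0.117, -0.0], [-0.0, 0.0, -1.0]]
contact_force: [0.4, -0.3, 1.0]
grip_width: 0.0376
finger_force: 0.0
```

Emit:
carry_out(increments=[{"translation": [-0.008,0,0],"delta_rot": [0,0,0],"fingers": 0.4},{"translation": [-0.008,0,0],"delta_rot": [0,0,0],"fingers": 0.4}])

```text
time_s: 19.27
ee_pos: [0.5576, -0.1505, -0.0164]
orientation: [[0.116, 0.993, 0.0], [0.993, -0.116, -0.0], [-0.0, 0.0, -1.0]]
contact_force: [0.5, -0.8, -1.1]
grip_width: 0.0376
finger_force: 0.0
```

Emit:
carry_out(increments=[{"translation": [-0.008,0,0],"delta_rot": [0,0,0],"fingers": 0.4},{"translation": [-0.008,0,0],"delta_rot": [0,0,0],"fingers": 0.4}])

```text
time_s: 19.52
ee_pos: [0.5576, -0.1507, -0.0164]
orientation: [[0.116, 0.993, 0.0], [0.993, -0.116, 0.001], [0.001, -0.0, -1.0]]
contact_force: [0.9, 7.4, 0.9]
grip_width: 0.0374
finger_force: 3.6
```

Emit:
carry_out(increments=[{"translation": [-0.004,0,0],"delta_rot": [0,0,0],"fingers": 0.4},{"translation": [-0.004,0,0],"delta_rot": [0,0,0],"fingers": 0.4}])

```text
time_s: 19.77
ee_pos: [0.5576, -0.1508, -0.0164]
orientation: [[0.116, 0.993, 0.0], [0.993, -0.116, 0.002], [0.002, -0.0, -1.0]]
contact_force: [2.1, 12.0, 1.3]
grip_width: 0.0377
finger_force: 5.5
```

Emit:
carry_out(increments=[{"translation": [0.02,0,0],"delta_rot": [0,0,0],"fingers": 0.4},{"translation": [0.1,0,0],"delta_rot": [0,0,0],"fingers": 0.4},{"translation": [0.25,0,0],"delta_rot": [0,0,0],"fingers": 0.4},{"translation": [0.25,0,-0.3],"delta_rot": [0,0,0],"fingers": 0.4},{"translation": [0.25,0,-0.6],"delta_rot": [0,0,0],"fingers": 0.4},{"translation": [0.3,0,-1],"delta_rot": [0,0,0],"fingers": 0.4},{"translation": [0.7,0,-1],"delta_rot": [0,0,0],"fingers": 0.4},{"translation": [1,0,-1],"delta_rot": [0,0,0],"fingers": 0.4},{"translation": [1,0,-1],"delta_rot": [0,0,0],"fingers": 0.4},{"translation": [1,0,-1],"delta_rot": [0,0,0],"fingers": 0.4}])

```text
time_s: 21.02
ee_pos: [0.5747, -0.0033, 0.1335]
orientation: [[0.116, 0.993, -0.0], [0.993, -0.116, -0.0], [-0.0, -0.0, -1.0]]
contact_force: [-0.3, -0.2, -0.6]
grip_width: 0.0377
finger_force: 0.0
```

```bash
python3 cov.py 6.png; python3 edge.py scene6.png
python3 - <<'E'
from h import *
for a,b in(('top0.png','top6.png'),('scene0.png','scene6.png')):
    d=cv2.absdiff(cv2.imread('pics/'+a),cv2.imread('pics/'+b)).max(2); m=(cv2.medianBlur(d,3)>25).astype(np.uint8)
    n,l,st,c=cv2.connectedComponentsWithStats(m); print(a,[tuple(s) for s in st[1:] if s[4]>15])
E
```

```text
scene [249 284  39  36 621] [  48.1 -132.8] [ 48.6 125.2] 89.48
top [376 218  22  31 536] [  39.7 -134.4] [49.4 77.5] 89.1
tcp stand [[0.0463 0.0475]] 0.13353911778227115 [ 0.06 -0.37 -0.17]
scene6.png 15 [(-158, -109)]
scene6.png 30 [(-158, -109)]
scene6.png 45 [(-158, -109)]
scene6.png 60 [(-158, -109)]
scene6.png 75 [(-158, -109)]
top0.png [(np.int32(9), np.int32(168), np.int32(343), np.int32(312), np.int32(36609)), (np.int32(381), np.int32(218), np.int32(6), np.int32(5), np.int32(18)), (np.int32(189), np.int32(223), np.int32(25), np.int32(32), np.int32(618)), (np.int32(383), np.int32(223), np.int32(14), np.int32(9), np.int32(67)), (np.int32(379), np.int32(231), np.int32(18), np.int32(10), np.int32(87)), (np.int32(377), np.int32(241), np.int32(18), np.int32(8), np.int32(83)), (np.int32(272), np.int32(407), np.int32(88), np.int32(55), np.int32(1671)), (np.int32(333), np.int32(437), np.int32(11), np.int32(8), np.int32(42)), (np.int32(345), np.int32(440), np.int32(20), np.int32(40), np.int32(465)), (np.int32(287), np.int32(445), np.int32(53), np.int32(26), np.int32(510))]
scene0.png 
[... 475 characters left out ...]
32(7), np.int32(8), np.int32(42)), (np.int32(378), np.int32(56), np.int32(3), np.int32(9), np.int32(19)), (np.int32(380), np.int32(59), np.int32(9), np.int32(37), np.int32(132)), (np.int32(414), np.int32(62), np.int32(7), np.int32(28), np.int32(97)), (np.int32(234), np.int32(71), np.int32(147), np.int32(152), np.int32(7258)), (np.int32(166), np.int32(91), np.int32(24), np.int32(21), np.int32(247)), (np.int32(163), np.int32(110), np.int32(14), np.int32(27), np.int32(198)), (np.int32(267), np.int32(111), np.int32(13), np.int32(11), np.int32(47)), (np.int32(405), np.int32(208), np.int32(35), np.int32(22), np.int32(457)), (np.int32(256), np.int32(284), np.int32(32), np.int32(28), np.int32(477))]
```

```bash
python3 -c "
from workcell import arm
print(arm.hand_in())"
```

```text
the job is handed in; nothing more can be done
None
```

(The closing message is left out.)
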